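Strip the cheese press: cheese out, then unscrew the nozzle cap

TASK

Strip the cheese press for washing: first lift the little round cheese out of the press's open mould and set it down flat in the middle of the round wooden board, without dropping it. Then take the winged cap off the press's nozzle; nobody remembers whether its thread is right- or left-handed, so try turning it one way and, if it will not come, the other. Finish while holding the cap in the gripper, still, about a hand's width above the worktop and clear of everything; leave the other things on the worktop alone.

Things in the scene. Friction and masses are not known exactly. Their poses are not given: they have to be found in the camera images.
- press: Cheese press, fixed: an aluminium casting 62 mm wide (its x), 136 mm long (its y), origin at the centre of its underside. +y end: a block 64 mm long, top at z = 56 mm, with the open mould in it. -y end: a low foot, top at z = 20 mm, with the capped nozzle. Yaw is within 0.15 rad of -0.26. Press and board stand side by side along the worktop, either one left.
- cavity (a point): Centre of the mould cavity's floor, 42 mm above the worktop; the cavity is round, 54 mm across, 14 mm deep, open at the top.
- nozzle (a point): Foot of the nozzle's upright axis, 20 mm above the worktop, where the cap's underside seats. The nozzle is 18 mm high, hidden under the cap, so the cap clears it after rising 20 mm. Its coarse quarter-turn thread is right- or left-handed, changing from run to run, and cannot be seen from outside.
- cap: Black cap, 0.06 to 0.11 kg; origin on the axis at its underside. Ribbed round body 47 mm across, 40 mm high; on top a wing to grip, 42 mm long (cap's y), 14 mm thick (cap's x), 40 to 58 mm above the underside, at first along the press (its y, within 0.06 rad). Wrong way: stops hard within 0.25 rad. Right way: turns freely, without rising; lifts straight off once turned 1.2 to 2.2 rad.
- cheese: The formed cheese, a firm rigid round, 50 mm in diameter and 38 mm high, loose, 0.06 to 0.13 kg; origin at the centre of its underside, z up. It starts in the mould cavity and stands 24 mm proud of the mould block, free to grip round its side.
- board: The round wooden board for the cheese, fixed, 96 mm in diameter and 14 mm thick; origin at the centre of its underside (its top is 14 mm higher).
- thermometer: A probe thermometer, 34 x 162 mm, 17 mm high, lying left of the work in front of the slicer; a bystander. The slicer behind it overhangs from 0.2 m up (its carriage handle is near x 0.79, y 0.41, z 0.26): come to the work round the front, not across it.
- paprika: A round tin, 54 mm in diameter and 85 mm high, standing at the far left in front of the slicer; a bystander. Origin at the centre of its underside.
- pot: A small open steel pot, 66 mm in diameter and 31 mm high, at the right in front of the scale; a bystander. Origin at the centre of its underside.

How it is judged:
By the outcome, as a careful person would: the job done as asked, in the order asked, and still so for the second after the job is handed in, while the arm keeps its last pose, push and grip.
It also fails if it takes over 61 s, if anything falls off the work surface, if the arm or the gripper's body presses on something with over 40 N, if the wrist force passes 120 N, or if a joint passes its speed limit or range.

ROBOT

A 6-joint arm with a two-finger parallel gripper is mounted at the origin on a cart in front of the work surface, level with it; the furniture and walls round the work are solid. World frame = base frame: x ahead of the robot, y to its left, z up, the work surface at z = 0. Lengths are in m, angles in rad, forces in N, time in s.
With the tool pointing down it reaches from about 0.3 to 0.775 m from the base axis. Payload 14.6 kg.
Tool frame: the origin (TCP) lies between the finger pads; the fingertips stand 8 mm ahead of it and the grasp point (between the pads) lies 11 mm behind it; z points along the fingers, y is the line along which they close (so a half turn about z gives the same grasp; the last joint's range is limited). The gripper opens to 94 mm and grips with 3 to 60 N. Pads are 16 mm wide; open, the fingers measure 119 mm over their backs; the gripper's body (75 mm by 177 mm) begins 78 mm behind the grasp point.
Start: joints at [1.191, 0.3, 1.521, -0, 1.321, -0.067], TCP at [0.169, 0.523, 0.213] pointing down, gripper open.
Joint ranges: [-3.03, 3.03], [-0.79, 2.21], [0.23, 2.52], [-1.04, 4.18], [0, 3.07], [-2.55, 2.55]. Speed limits (rad/s): [2.22, 2.22, 2.57, 3.14, 3.14, 3.14].

INTERFACE

Orientations are given as a unit quaternion [w, x, y, z].
In Python, from rig import robot gives the robot as it stands.
- The arm moves only by the shell command python3 -m pendant 'ROWS' [FORCE]. ROWS is a JSON object of lists of equal length, an entry for each row: "linear": the shift along the tool's x, y, z in cm, a list of three; "rot": the turn, a rotation vector about the tool's x, y, z in degrees, a list of three; "claw": the opening, from -1 (shut) to 1 (fully open). A call has 1 to 12 rows; each row shifts and turns the commanded pose from where the row before left it, along the tool's axes as they then stand; what a row does not reach is not made up. A row lasts 1/8 s, in which the tool goes at most 62.5 mm and 10.7 degrees, less where a joint would pass 70% of its speed; a pose out of reach is approached as far as the arm can. A call is refused whole if a number of a shift passes 6.25 or a number of a turn 10.7, either way. A call with a gripper value outside its range is refused whole. The fingers move at their own pace and stop on an object; FORCE is the grip in N (left out, the last holds). Time passes only in rows, so rows that do not move let the fingers close. It gives the time, the measured TCP pose, the force, the opening and the grip force at its end, in the units of the state.
- robot.read_state(): the state, without advancing time (a new reading comes with each control period).
- robot.grab_frame(name): name is "scene" or "top" or "wrist"; returns the picture (420x560x3 uint8, red, green, blue); there is no depth.
- robot.camera_info(name): a dict with "fx", "fy", "cx", "cy" (pixels), "camera_from_world" (4x4, takes a point from world to camera coordinates). Camera axes: x right, y up, looking along -z (the intrinsics and any distortion apply to the point x, -y, -z); pixel columns grow to the right and rows downward; lengths in m; the calibration is good to about 2 mm. A picture is of the moment at which its call begins: read the wrist's pose just before it. camera_info takes no time and is no camera call; for the wrist camera it gives the pose at the moment of the call.
- robot.close_job(): hands the job in; it is judged then, once.
The state is a dict: "time": time; "qpos": joint angles; "qvel": joint speeds; "effort": joint torques, N m; "tcp_pos": TCP position; "orientation": TCP orientation; "force": force on the tool from outside, world axes, zero at the start; "wrist_torque": the same for the moment, N m; "gripper_width": finger opening in m; "finger_force": force on a finger pad.
Only numpy, scipy, OpenCV 4.12 (cv2) and the standard library are available. Lean on these libraries where they do the work, as an engineer would, in place of code of your own. Each camera call takes 0.05 s, during which the arm holds its last target. There are 200 camera calls.

## Working session

There is one attempt and no reset: what is moved stays moved. The work goes in short steps, Python scripts to look and compute and a shell command to move; the robot and the scene stay as the last step left them, time stands still between calls to the robot, and variables do not carry over. Pictures are saved under pics/ and viewed, at most 10 in all, crops included, and the job is handed in when it is done.

```bash
ls; mkdir -p pics; python3 - <<'E'
from rig import robot
import cv2,numpy as np
np.set_printoptions(precision=4,suppress=True)
s=robot.read_state();print(s)
for n in("scene","top"):
    im=robot.grab_frame(n);cv2.imwrite(f"pics/{n}0.png",im[:,:,::-1]);c=robot.camera_info(n);print({k:(np.array(v) if k!='x' else v) for k,v in c.items()})
E
```

```text
pics
{'time': 0.0, 'qpos': array([ 1.1914,  0.3004,  1.5216, -0.    ,  1.3207, -0.0666]), 'qvel': array([ 0.0006, -0.0001, -0.0012,  0.0002, -0.0008, -0.0002]), 'effort': array([  0.0008, -53.1808, -35.2746,   0.0709,   0.0243,  -0.0001]), 'tcp_pos': array([0.1692, 0.5231, 0.2129]), 'orientation': array([-0.0001,  0.1558,  0.9878, -0.0006]), 'force': array([-0.335 ,  0.1252, -0.7214]), 'wrist_torque': array([ 0.0486,  0.0214, -0.0399]), 'finger_force': 0.0, 'gripper_width': 0.09408889563969139}
{'fx': array(471.1411), 'fy': array(471.1411), 'cx': array(283.9854), 'cy': array(213.3188), 'camera_from_world': array([[ 0.647 , -0.7622,  0.0219, -0.4077],
       [ 0.4069,  0.3693,  0.8355, -0.1824],
       [-0.6449, -0.5316,  0.5491, -0.8906],
       [ 0.    ,  0.    ,  0.    ,  1.    ]])}
{'fx': array(487.2021), 'fy': array(487.2021), 'cx': array(281.8191), 'cy': array(215.1925), 'camera_from_world': array([[-0.0086, -1.    ,  0.0021, -0.1657],
       [ 0.9968, -0.0084,  0.0789, -0.4346],
       [-0.0789,  0.0027,  0.9969, -1.2825],
       [ 0.    ,  0.    ,  0.    ,  1.    ]])}
```

View pics/top0.png

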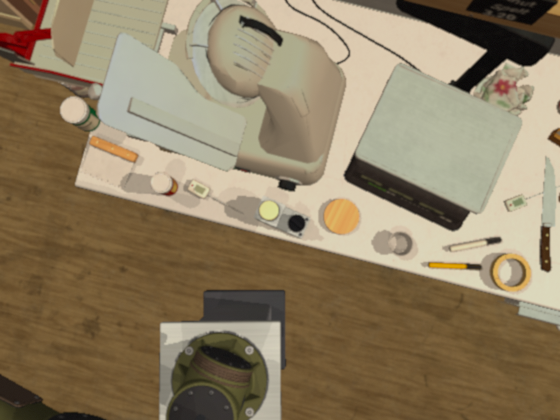

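View pics/scene0.png

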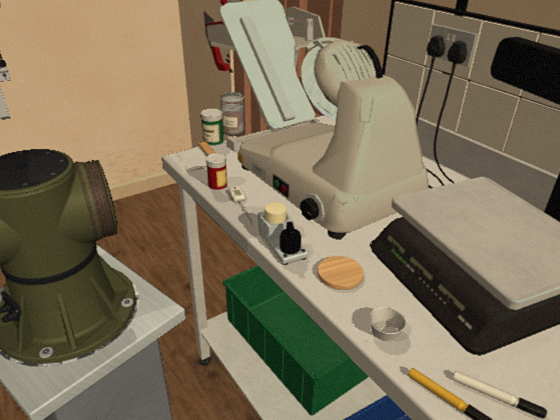

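The top view shows the cheese at (269,210), the cap at (297,223), the board at (342,216), the pot at (401,243) and the thermometer at (200,188). In the scene view the cheese top is at (275,209), the cap wing at (290,230) and the board at (341,272). The press is left of the board, with the cap at its right, near end.

```bash
cat > h.py <<'E'
from rig import robot
import cv2,numpy as np
np.set_printoptions(precision=4,suppress=True)
F=np.diag([1,-1,-1.])
def ray(c,u,v):
    T=np.array(c["camera_from_world"]);R=T[:3,:3]
    d=R.T@(F@np.array([(u-c["cx"])/c["fx"],(v-c["cy"])/c["fy"],1]));return -R.T@T[:3,3],d/np.linalg.norm(d)
def plane(c,u,v,z):
    o,d=ray(c,u,v);return o+d*(z-o[2])/d[2]
def tri(obs):
    A=np.zeros((3,3));b=np.zeros(3);rs=[ray(*o) for o in obs]
    for o,d in rs:
        P=np.eye(3)-np.outer(d,d);A+=P;b+=P@o
    x=np.linalg.solve(A,b);return x,[np.linalg.norm((np.eye(3)-np.outer(d,d))@(x-o)) for o,d in rs]
def proj(c,p):
    T=np.array(c["camera_from_world"]);q=F@(T[:3,:3]@np.array(p)+T[:3,3]);return np.array([c["fx"]*q[0]/q[2]+c["cx"],c["fy"]*q[1]/q[2]+c["cy"]])
E
python3 - <<'E'
from h import *
t=robot.camera_info("top");s=robot.camera_info("scene")
for n,a,b in [("cheese top",(269,210.5),(275,209)),("cap",(297,223),(290,229)),("board",(342,216.5),(341,272))]:
    print(n,tri([(t,*a),(s,*b)]))
print("planes",plane(t,269,210.5,.08),plane(t,297,223,.07),plane(t,342,216.5,.014),plane(t,401,243,.03),plane(s,341,272,.014))
print("tcp px",proj(t,[.169,.523,.213]),proj(s,[.169,.523,.213]))
print(plane(t,90,190,0),plane(t,520,307,0), plane(t,200,188,.01),plane(t,287,185,0.03))
a=cv2.imread("pics/top0.png")[150:270,150:430];b=cv2.imread("pics/scene0.png")[170:300,220:420]
a=cv2.resize(a,(784,336),interpolation=2);b=cv2.resize(b,(400,260),interpolation=2)
o=np.zeros((600,784,3),np.uint8);o[:336]=a;o[336:596,:400]=b;w=robot.grab_frame("wrist")[:,:,::-1];o[336:596,420:767]=cv2.resize(w,(347,260));cv2.imwrite("pics/c1.png",o)
E
```

```text
cheese top (array([ 0.4396, -0.1354,  0.0758]), [np.float64(0.0017825033976061973), np.float64(0.0017825033976060548)])
cap (array([ 0.4073, -0.2065,  0.0713]), [np.float64(0.0019044039542318854), np.float64(0.0019044039542319578)])
board (array([ 0.428 , -0.3299,  0.0087]), [np.float64(0.0014706785712677284), np.float64(0.0014706785712677768)])
planes [ 0.4404 -0.1368  0.08  ] [ 0.4086 -0.2079  0.07  ] [ 0.4285 -0.3304  0.014 ] [ 0.3561 -0.4824  0.03  ] [ 0.4215 -0.3321  0.014 ]
tcp px [-28.7297 329.4314] [  2.9557 108.8039]
[0.5075 0.3502 0.    ] [ 0.1836 -0.8025  0.    ] [0.5091 0.0503 0.01  ] [ 0.5124 -0.1839  0.03  ]
```

View pics/c1.png

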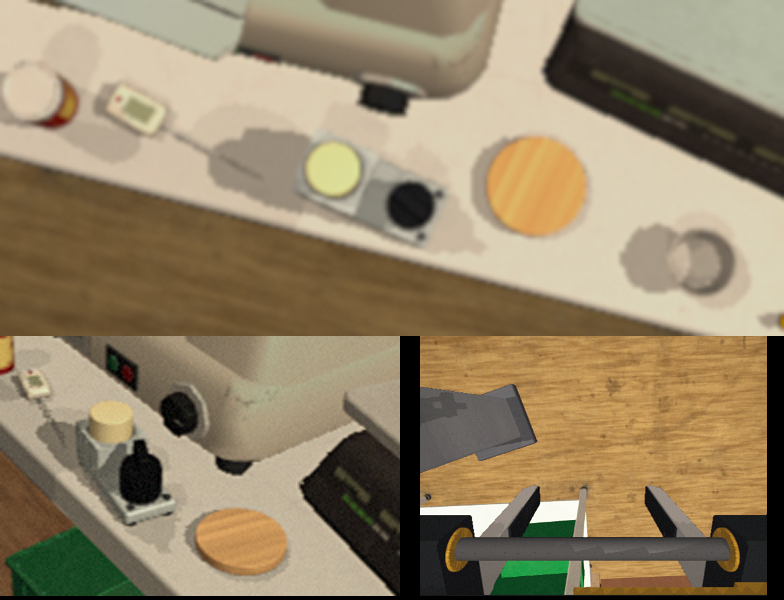

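```bash
cat >> h.py <<'E'
from scipy.spatial.transform import Rotation as Ro
def tool(s=None):
    s=s or robot.read_state();q=s["orientation"];return s["tcp_pos"],Ro.from_quat([q[1],q[2],q[3],q[0]]).as_matrix()
def go(target,yang=None):
    "shift in tool cm to reach TCP target; turn about tool z in deg so that tool y has world angle yang"
    p,R=tool();print("shift cm",R.T@(np.array(target)-p)*100)
    a=np.arctan2(R[1,1],R[0,1]);print("yang",a,"tilt deg",np.degrees(np.arccos(-R[2,2])))
    if yang is not None:print("rot z deg",-np.degrees((yang-a+np.pi)%(2*np.pi)-np.pi))
E
python3 - <<'E'
from h import *
t=robot.camera_info("top");s=robot.camera_info("scene");w=robot.camera_info("wrist")
print("dial",tri([(t,287.5,184),(s,310,207)]))
p,R=tool();T=np.array(w["camera_from_world"]);Rc=T[:3,:3]
print("cam in tool",R.T@(-Rc.T@T[:3,3]-p),"look",R.T@-Rc[2],"right",R.T@Rc[0],w["fx"],w["cx"],w["cy"])
go([.36,-.17,.25],1.16)
E
```

```text
dial (array([ 0.5081, -0.183 ,  0.0693]), [np.float64(0.002162342086858213), np.float64(0.002162342086858147)])
cam in tool [ 0.0729 -0.0002 -0.1709] look [-0.2528  0.0005  0.9675] right [-0.0005  1.     -0.0006] 344.52139261093464 277.96633279093555 210.40993169526385
shift cm [-39.4817 -60.0848  -3.6459]
yang 1.2580854975389941 tilt deg 0.05032327838807789
rot z deg 5.61988504042519
```

```bash
python3 -m pendant '{"linear":[[-3.6,-4.9,-0.3],[-3.6,-4.9,-0.3],[-3.6,-4.9,-0.3],[-3.6,-4.9,-0.3],[-3.6,-4.9,-0.3],[-3.6,-4.9,-0.3],[-3.6,-4.9,-0.3],[-3.6,-4.9,-0.3],[-3.6,-4.9,-0.3],[-3.6,-4.9,-0.3],[-3.6,-4.9,-0.3],[0,-4.9,0]],"rot":[[0,0,0],[0,0,0],[0,0,0],[0,0,0],[0,0,0],[0,0,0],[0,0,0],[0,0,0],[0,0,0],[0,0,0],[0,0,0],[0,0,5]],"claw":[1,1,1,1,1,1,1,1,1,1,1,1]}' 10; python3 -m pendant '{"linear":[[0,0,0],[0,0,0]],"rot":[[0,0,0],[0,0,0]],"claw":[1,1]}'; python3 - <<'E'
from h import *
im=robot.grab_frame("wrist");c=robot.camera_info("wrist");go([.36,-.17,.25],1.16);print(tool()[0])
cv2.imwrite("pics/w1.png",cv2.resize(im[:,:,::-1],(800,600),interpolation=2))
import pickle;pickle.dump(c,open("w1.pkl","wb"))
E
```

```text
time: 1.65
tcp_pos: [0.3654, -0.1603, 0.2461]
orientation: [-0.0, 0.2, 0.98, 0.0]
force: [0.9, -0.5, -0.1]
gripper_width: 0.0943
finger_force: 0.0
time: 1.9
tcp_pos: [0.3651, -0.1576, 0.2464]
orientation: [-0.0, 0.199, 0.98, 0.0]
force: [-0.7, -0.3, 0.4]
gripper_width: 0.0939
finger_force: 0.0
shift cm [-0.0119 -1.3757 -0.3548]
yang 1.1720809578655007 tilt deg 0.010354845563816916
rot z deg 0.6921878981685706
[ 0.3652 -0.1573  0.2465]
```

View pics/w1.png

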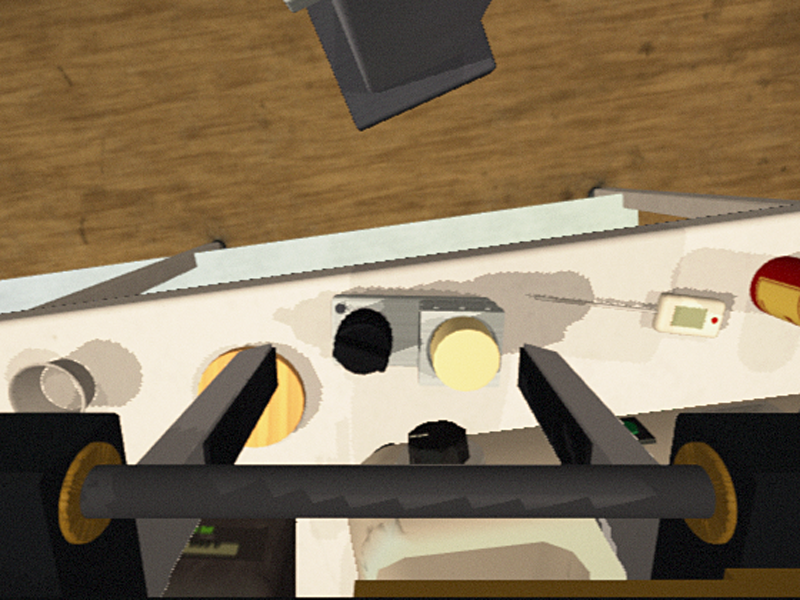

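The wrist view (robot at the top of the picture) shows the cheese top at about (466,354), the cap at (362,342), the press lying level in the picture, and the board at (255,395), partly hidden by a finger. I'll take a second wrist view to triangulate.

```bash
python3 -m pendant '{"linear":[[0,-4,0],[0,-4,0],[0,0,0],[0,0,0]],"rot":[[0,0,0],[0,0,0],[0,0,0],[0,0,0]],"claw":[1,1,1,1]}' >/dev/null; python3 - <<'E'
from h import *
import pickle
c1=pickle.load(open("w1.pkl","rb"));im1=cv2.resize(cv2.imread("pics/w1.png"),(560,420),interpolation=cv2.INTER_AREA)
im=robot.grab_frame("wrist");c2=robot.camera_info("wrist");im2=im[:,:,::-1].copy();pickle.dump(c2,open("w2.pkl","wb"))
cv2.imwrite("pics/w2.png",cv2.resize(im2,(800,600),interpolation=2))
E
```

```text
(no output)
```

View pics/w2.png

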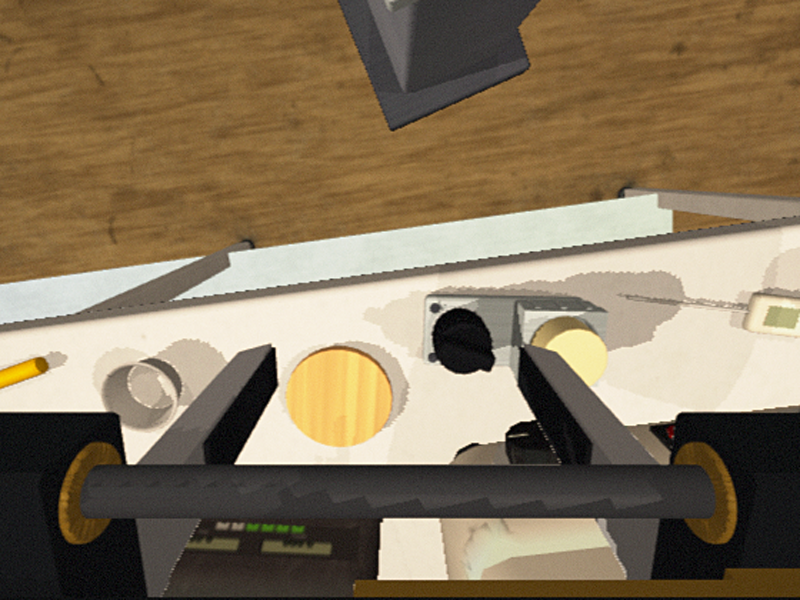

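Second wrist view: the board is a full ellipse centred at about (339,397), and the cheese is at about (571,353), partly hidden by a finger. The cap body is about (462,340) with the wing end at (485,360). I'll enlarge both crops with raised gamma to refine cap and press.

```bash
python3 - <<'E'
from h import *
g=lambda a:(255*(a/255.)**.45).astype(np.uint8)
a=cv2.imread("pics/w1.png")[285:405,310:520];b=cv2.imread("pics/w2.png")[285:385,410:620]
o=np.vstack([cv2.resize(a,(588,336),interpolation=2),cv2.resize(b,(588,264),interpolation=2)][:2])[:600]
cv2.imwrite("pics/c2.png",g(o))
E
```

```text
(no output)
```

View pics/c2.png

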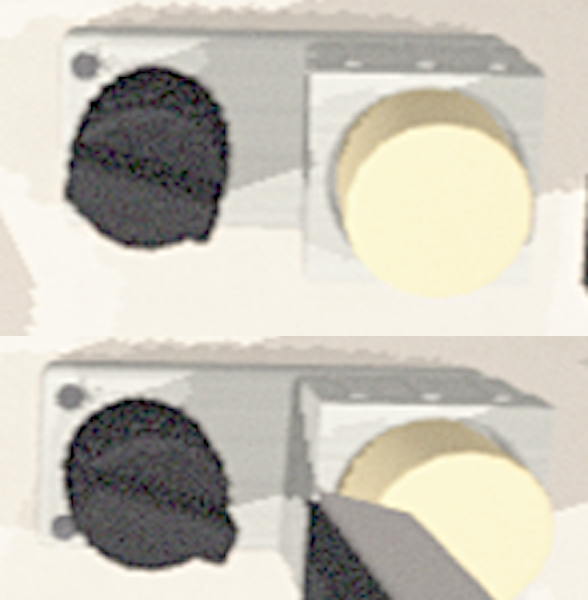

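```bash
python3 - <<'E'
from h import *
import pickle
c1=pickle.load(open("w1.pkl","rb"));c2=pickle.load(open("w2.pkl","rb"));t=robot.camera_info("top");s=robot.camera_info("scene")
k=800/560
A=lambda u,v:(c1,(u/2.8+310)/k,(v/2.8+285)/k)
B=lambda u,v:(c2,(u/2.8+410)/k,((v-336)/2.64+285)/k)
ch=[A(439,210.5),(c2,402.2,251.6)]
print("cheese w1w2",tri(ch),"all",tri(ch+[(t,269,210.5),(s,275,209)]),plane(*ch[0],.08),plane(*ch[1],.08))
bo=[(c1,253/k,396/k),(c2,339/k,397/k)]
print("board",tri(bo),plane(*bo[0],.014),plane(*bo[1],.014),"all",tri(bo+[(t,342,216.5),(s,341,272)]))
P=[plane(*A(*x),.056) for x in [(308,73),(545,73),(530,283),(306,275)]]
print("block",P,np.mean(P,0));Q=np.array(P)
for i in range(4):
    d=Q[(i+1)%4]-Q[i];print(np.linalg.norm(d),np.arctan2(d[1],d[0]))
print("screws",tri([A(85,66),B(70,397)]),plane(*A(85,66),.02),plane(*B(65,527),.02))
print("foot corners",plane(*A(68,32),.02),plane(*B(45,368),.02),plane(*B(40,543),.02))
go([0,0,0])
E
```

```text
cheese w1w2 (array([ 0.4416, -0.1336,  0.0774]), [np.float64(0.0001927681003395569), np.float64(0.00019276810033947144)]) all (array([ 0.441 , -0.1343,  0.0759]), [np.float64(0.0013594826151643222), np.float64(0.0013130518431139918), np.float64(0.0024489356226888356), np.float64(0.0022023629063018676)]) [ 0.4406 -0.1337  0.08  ] [ 0.44   -0.1341  0.08  ]
board (array([ 0.4313, -0.3295, -0.0002]), [np.float64(0.0005790641593150351), np.float64(0.000579064159314994)]) [ 0.4263 -0.3224  0.014 ] [ 0.4263 -0.3255  0.014 ] all (array([ 0.4292, -0.3284,  0.006 ]), [np.float64(0.0019215302203056228), np.float64(0.0005068606357185541), np.float64(0.0030285355349272103), np.float64(0.001005110161555032)])
block [array([ 0.3995, -0.1527,  0.056 ]), array([ 0.4246, -0.0931,  0.056 ]), array([ 0.4814, -0.118 ,  0.056 ]), array([ 0.4544, -0.1757,  0.056 ])] [ 0.44   -0.1349  0.056 ]
0.06460853896754738 1.1714849767017312
0.06198469156423083 -0.4125817322083878
0.0636872083941486 -2.0088055167169445
0.05951547173041761 2.744742426460044
screws (array([ 0.3818, -0.2159,  0.0189]), [np.float64(9.49268423187743e-05), np.float64(9.492684231866937e-05)]) [ 0.3816 -0.2157  0.02  ] [ 0.4216 -0.2335  0.02  ]
foot corners [ 0.3701 -0.216   0.02  ] [ 0.3697 -0.2191  0.02  ] [ 0.4238 -0.2427  0.02  ]
shift cm [39.776   8.2827 24.6451]
yang 1.1725338240351073 tilt deg 0.009907650198000877
```

```bash
python3 - <<'E'
from h import *
import pickle
from scipy.optimize import least_squares
c2=pickle.load(open("w2.pkl","rb"));im2=cv2.resize(cv2.imread("pics/w2.png"),(560,420),interpolation=cv2.INTER_AREA)
th=np.linspace(0,6.283,90)
for n,im,c in[("top",cv2.imread("pics/top0.png"),robot.camera_info("top")),("scene",cv2.imread("pics/scene0.png"),robot.camera_info("scene")),("w2",im2,c2)]:
    u0,v0=proj(c,[.4265,-.328,.014]).astype(int)
    h=cv2.cvtColor(im,cv2.COLOR_BGR2HSV);m=cv2.inRange(h,(8,90,60),(24,255,255))
    N,l,st,_=cv2.connectedComponentsWithStats(m);m=(l==l[v0,u0]).astype(np.uint8)
    def sil(p,r):
        q=np.array([proj(c,[p[0]+r*np.cos(a),p[1]+r*np.sin(a),z]) for z in(0,.014) for a in th])
        k=np.zeros((420*4,560*4),np.uint8);cv2.fillConvexPoly(k,cv2.convexHull((q*4).astype(np.float32)).astype(np.int32),1)
        k=k.reshape(420,4,560,4).mean((1,3));return k
    mu=cv2.moments(m,True);C=np.array([mu["m10"],mu["m01"]])/mu["m00"]
    p=np.array([.4265,-.328])
    for _ in range(4):
        k=sil(p,.048);vv,uu=np.mgrid[:420,:560];D=np.array([(k*uu).sum(),(k*vv).sum()])/k.sum()
        J=np.array([proj(c,[*(p+d),.007])-proj(c,[*p,.007]) for d in([1e-3,0],[0,1e-3])]).T/1e-3
        p=p+np.linalg.solve(J,C-D)
    print(n,p,"area",m.sum(),k.sum(),C)
go([.4405,-.134,.12],1.166);go([.4405,-.134,.068])
E
```

```text
top [ 0.4289 -0.3295] area 1022 1038.5 [340.9207 216.0558]
scene [ 0.4271 -0.3273] area 1248 1326.5 [339.9559 272.3742]
w2 [ 0.4296 -0.3273] area 4101 4344.5 [237.028  277.3033]
shift cm [-6.0248 13.0162 12.6516]
yang 1.1725338240351073 tilt deg 0.009907650198000877
rot z deg 0.37436054129279045
shift cm [-6.0241 13.0156 17.8516]
yang 1.1725338240351073 tilt deg 0.009907650198000877
```

```bash
python3 -m pendant '{"linear":[[-2,4.3,3],[-2,4.3,4.5],[-2,4.4,5],[0,0,0],[0,0,0],[0,0,0]],"rot":[[0,0,0],[0,0,0],[0,0,0.4],[0,0,0],[0,0,0],[0,0,0]],"claw":[0.53,0.53,0.53,0.53,0.53,0.53]}'; python3 - <<'E'
from h import *
go([.4405,-.134,.068],1.166)
E
```

```text
time: 3.25
tcp_pos: [0.4349, -0.1406, 0.1299]
orientation: [0.001, 0.202, 0.979, -0.0]
force: [-0.8, 0.1, -0.2]
gripper_width: 0.0717
finger_force: 0.0
shift cm [-0.2385  0.8285  6.1919]
yang 1.1632873313417913 tilt deg 0.14389043102624688
rot z deg -0.1554244653327704
```

```bash
python3 -m pendant '{"linear":[[-0.2,0.8,0],[0,0,0],[0,0,2],[0,0,2],[0,0,1.6],[0,0,0],[0,0,0]],"rot":[[0,0,0],[0,0,0],[0,0,0],[0,0,0],[0,0,0],[0,0,0],[0,0,0]],"claw":[0.53,0.53,0.53,0.53,0.53,0.53,0.53]}'; python3 - <<'E'
from h import *
go([.4405,-.134,.068],1.166)
im=robot.grab_frame("wrist");cv2.imwrite("pics/w3.png",im[:,:,::-1])
E
```

```text
time: 4.12
tcp_pos: [0.44, -0.1337, 0.0732]
orientation: [0.0, 0.202, 0.979, -0.0]
force: [-0.2, 0.9, 0.4]
gripper_width: 0.0718
finger_force: 0.0
shift cm [-0.0593 -0.0087  0.5197]
yang 1.1636305992194516 tilt deg 0.04971288360479927
rot z deg -0.1357566647004118
```

View pics/w3.png

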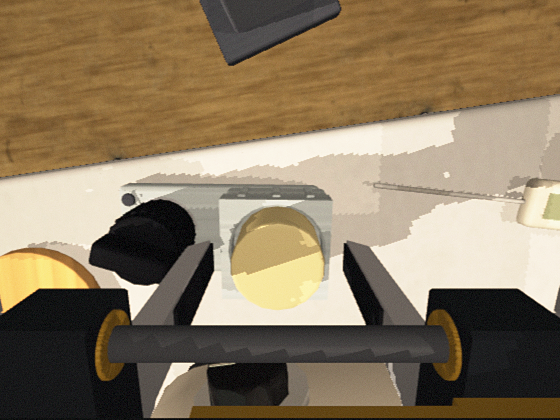

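The fingers stand on both sides of the cheese, which is centred between them at (277,258), clear of the cap. I'll go down the last 5 mm and grip.

```bash
python3 -m pendant '{"linear":[[0,0,0.5],[0,0,0],[0,0,0],[0,0,0],[0,0,0],[0,0,0]],"rot":[[0,0,0],[0,0,0],[0,0,0],[0,0,0],[0,0,0],[0,0,0]],"claw":[0.53,0.53,-0.2,-0.2,-0.2,-0.2]}' 25; python3 -m pendant '{"linear":[[0,0,-1],[0,0,-2],[0,0,-3],[0,0,-2],[0,0,0],[0,0,0]],"rot":[[0,0,0],[0,0,0],[0,0,0],[0,0,0],[0,0,0],[0,0,0]],"claw":[-0.2,-0.2,-0.2,-0.2,-0.2,-0.2]}'; python3 - <<'E'
from h import *
go([.4285,-.328,.1])
E
```

```text
time: 4.92
tcp_pos: [0.4397, -0.1335, 0.0676]
orientation: [0.0, 0.202, 0.979, -0.0]
force: [0.2, 0.5, 1.4]
gripper_width: 0.049
finger_force: 25.0
time: 5.68
tcp_pos: [0.4393, -0.1334, 0.1469]
orientation: [-0.0, 0.202, 0.979, 0.0]
force: [-0.7, -0.3, -0.1]
gripper_width: 0.0491
finger_force: 25.0
shift cm [ -6.714  -18.3012   4.6827]
yang 1.1637584113792558 tilt deg 0.04834685049604551
```

```bash
python3 -m pendant '{"linear":[[-1,-2.3,0],[-1.5,-4,0],[-1.5,-4,0],[-1.5,-4,0],[-1.2,-4,0],[0,0,0],[0,0,0],[0,0,0]],"rot":[[0,0,0],[0,0,0],[0,0,0],[0,0,0],[0,0,0],[0,0,0],[0,0,0],[0,0,0]],"claw":[-0.2,-0.2,-0.2,-0.2,-0.2,-0.2,-0.2,-0.2]}'; python3 - <<'E'
from h import *
go([.4285,-.328,.0405])
im=robot.grab_frame("wrist");cv2.imwrite("pics/w4.png",im[:,:,::-1])
E
```

```text
time: 6.68
tcp_pos: [0.4289, -0.3271, 0.1472]
orientation: [-0.0, 0.202, 0.979, 0.0]
force: [0.5, 0.9, -0.6]
gripper_width: 0.0494
finger_force: 25.0
shift cm [-0.0014 -0.0975 10.6743]
yang 1.1648215523620924 tilt deg 0.03131023680846475
```

View pics/w4.png

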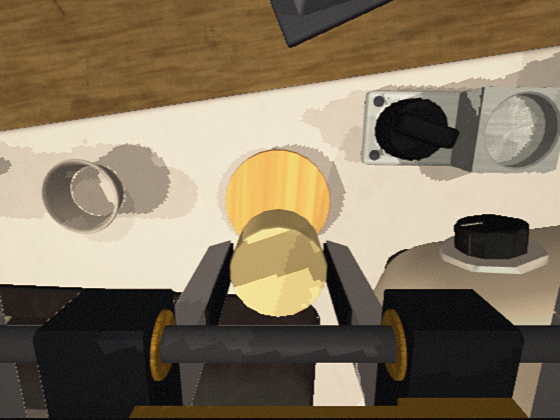

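The cheese hangs level in the grip at (278,258), the mould is empty, and the board is below at (278,190). The cap wing lies along the press. I'll lower it.

```bash
python3 -m pendant '{"linear":[[0,-0.1,3],[0,0,3],[0,0,2.5],[0,0,1.4],[0,0,0.4],[0,0,0],[0,0,0]],"rot":[[0,0,0],[0,0,0],[0,0,0],[0,0,0],[0,0,0],[0,0,0],[0,0,0]],"claw":[-0.2,-0.2,-0.2,-0.2,-0.2,-0.2,-0.2]}';python3 -m pendant '{"linear":[[0,0,0.2],[0,0,0.1],[0,0,0]],"rot":[[0,0,0],[0,0,0],[0,0,0]],"claw":[-0.2,-0.2,-0.2]}'
```

```text
time: 7.6
tcp_pos: [0.4287, -0.3292, 0.0453]
orientation: [0.001, 0.202, 0.979, -0.0]
force: [0.4, 1.3, -0.1]
gripper_width: 0.0495
finger_force: 25.0
time: 7.98
tcp_pos: [0.4283, -0.329, 0.0415]
orientation: [-0.0, 0.202, 0.979, 0.0]
force: [-0.4, -0.8, -0.7]
gripper_width: 0.0493
finger_force: 25.0
```

```bash
python3 -m pendant '{"linear":[[0,0,0.1],[0,0,0],[0,0,0]],"rot":[[0,0,0],[0,0,0],[0,0,0]],"claw":[-0.2,-0.2,-0.2]}';python3 -m pendant '{"linear":[[0,0,0.1],[0,0,0],[0,0,0]],"rot":[[0,0,0],[0,0,0],[0,0,0]],"claw":[-0.2,-0.2,-0.2]}'
```

```text
time: 8.35
tcp_pos: [0.4284, -0.329, 0.0405]
orientation: [0.0, 0.202, 0.979, -0.0]
force: [-0.0, 0.2, -1.5]
gripper_width: 0.0492
finger_force: 25.0
time: 8.72
tcp_pos: [0.4284, -0.329, 0.0396]
orientation: [0.0, 0.202, 0.979, -0.0]
force: [-0.1, 0.6, 2.3]
gripper_width: 0.0493
finger_force: 25.0
```

```bash
python3 -m pendant '{"linear":[[0,0,0.05],[0,0,0],[0,0,0]],"rot":[[0,0,0],[0,0,0],[0,0,0]],"claw":[-0.2,-0.2,-0.2]}'
```

```text
time: 9.1
tcp_pos: [0.4285, -0.3291, 0.0395]
orientation: [0.0, 0.202, 0.979, -0.0]
force: [-2.0, 2.4, 6.9]
gripper_width: 0.0492
finger_force: 25.0
```

```bash
python3 -m pendant '{"linear":[[0,0,0],[0,0,0],[0,0,0],[0,0,-2],[0,0,-4],[0,0,-5],[0,0,-3],[0,0,0],[0,0,0]],"rot":[[0,0,0],[0,0,0],[0,0,0],[0,0,0],[0,0,0],[0,0,0],[0,0,0],[0,0,0],[0,0,0]],"claw":[0.2,0.5,0.5,0.5,0.5,0.5,0.5,0.5,0.5]}'; python3 - <<'E'
from h import *
go([.4094,-.2063,.20],-.405)
a=robot.grab_frame("wrist")[:,:,::-1]; c=robot.camera_info("wrist")
import pickle;pickle.dump(c,open("w5.pkl","wb"))
b=cv2.resize(robot.grab_frame("scene")[170:300,220:420,::-1],None,fx=1.2,fy=1.2)
cr=a[60:250,:]; cr=(255*(cr/255.)**.5).astype(np.uint8);cv2.imwrite("pics/w5f.png",a)
o=np.zeros((600,800,3),np.uint8);x=cv2.resize(cr,(800,271),interpolation=2);o[:271]=x;b=cv2.resize(b,(500,325));o[272:597,:500]=b;cv2.imwrite("pics/c5.png",o)
E
```

```text
time: 10.22
tcp_pos: [0.428, -0.3287, 0.1779]
orientation: [-0.001, 0.202, 0.979, 0.0]
force: [0.6, -0.5, 0.3]
gripper_width: 0.0708
finger_force: 0.0
shift cm [ 6.5614 10.5041 -2.1969]
yang 1.1637246195287165 tilt deg 0.08247133875469675
rot z deg 89.8812999172613
```

View pics/c5.png

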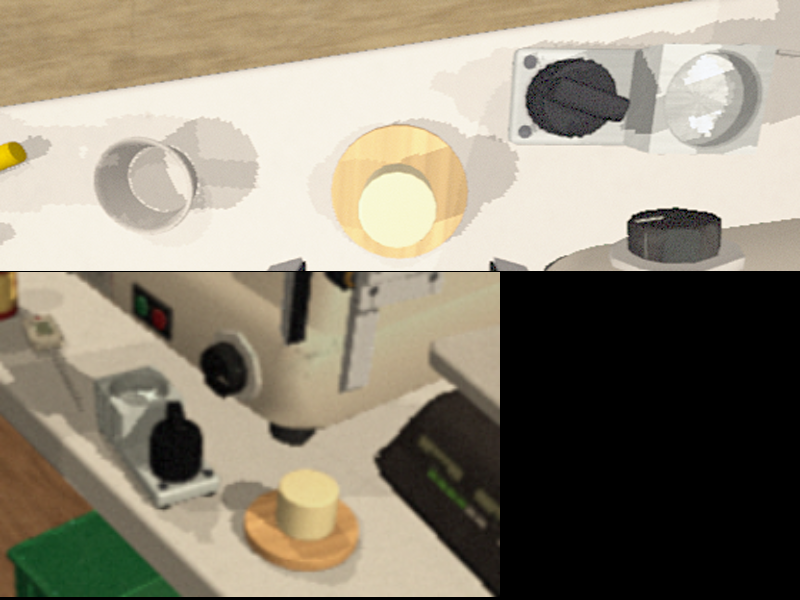

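The cheese sits upright and centred on the board at (397,210); the scene view agrees. The wing at about (590,92) looks slightly slewed from the press axis, so I'll look at it from directly above.

```bash
python3 -m pendant '{"linear":[[1.5,2.5,-1],[2.5,4,-1],[2.5,4,0],[0,0,0]],"rot":[[0,0,0],[0,0,0],[0,0,0],[0,0,0]],"claw":[0.5,0.5,0.5,0.5]}' >/dev/null; python3 -m pendant '{"linear":[[0,0,0],[0,0,0],[0,0,0],[0,0,0],[0,0,0],[0,0,0],[0,0,0],[0,0,0],[0,0,0],[0,0,0],[0,0,0]],"rot":[[0,0,10],[0,0,10],[0,0,10],[0,0,10],[0,0,10],[0,0,10],[0,0,10],[0,0,10],[0,0,10],[0,0,0],[0,0,0]],"claw":[0.5,0.5,0.5,0.5,0.5,0.5,0.5,0.5,0.5,0.5,0.5]}'; python3 - <<'E'
from h import *
import pickle
go([.4094,-.2063,.07],-.405);print(robot.read_state()["qpos"])
a=robot.grab_frame("wrist")[:,:,::-1]; c=robot.camera_info("wrist");pickle.dump(c,open("w6.pkl","wb"));cv2.imwrite("pics/w6f.png",a)
P=proj(c,[.4094,-.2063,.078]);print(P)
u,v=P.astype(int);cr=a[v-80:v+80,u-105:u+105];print(u-105,v-80)
cv2.imwrite("pics/c6.png",cv2.resize((255*(cr/255.)**.45).astype(np.uint8),None,fx=3.5,fy=3.5,interpolation=2))
E
```

```text
time: 12.2
tcp_pos: [0.4102, -0.2071, 0.1986]
orientation: [-0.0, 0.834, 0.551, -0.0]
force: [0.5, 0.2, -0.7]
gripper_width: 0.0705
finger_force: 0.0
shift cm [ 0.0464 -0.0985 12.8605]
yang -0.4033798906102967 tilt deg 0.03673231732409411
rot z deg 0.09282543037952452
[-0.5473  0.1114  1.7841 -0.0001  1.2467 -0.1439]
[276.4634 206.8015]
171 126
```

View pics/c6.png

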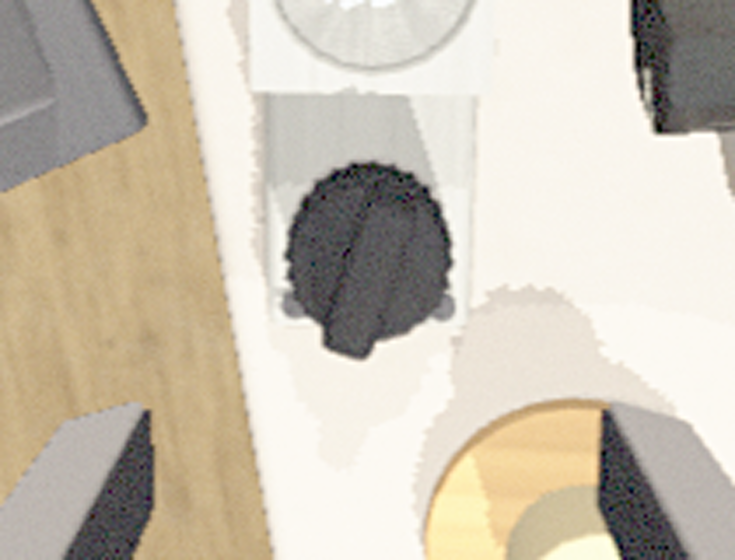

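From above, the wing clearly runs about 18° clockwise off the press axis, from about (347,351) up to about (400,190) in the crop. I'll work out its angle and centre with the calibration.

```bash
python3 - <<'E'
from h import *
import pickle
c=pickle.load(open("w6.pkl","rb"));a=cv2.imread("pics/w6f.png")
X=lambda u,v,z:plane(c,u/3.5+171,v/3.5+126,z)
for p,q in[((372,355),(420,210)),((322,343),(362,225)),((347,350),(395,195))]:
    d=X(*q,.078)-X(*p,.078);print("ang",np.arctan2(d[1],d[0]),np.linalg.norm(d))
e=X(347,350,.078);
for an in(.86,):print("centre from end",e+.021*np.array([np.cos(an),np.sin(an),0]))
print("end width",np.linalg.norm(X(322,345,.078)-X(372,357,.078)))
print("body L/R mid",(X(287,250,.05)+X(452,250,.05))/2,np.linalg.norm(X(287,250,.05)-X(452,250,.05)))
print("foot back corners",X(270,325,.02),X(466,325,.02),"block front edge",X(250,93,.056),X(490,93,.056))
print("prior centre px",(proj(c,[.4094,-.2063,.06])-[171,126])*3.5)
E
```

```text
ang 0.8596654937300945 0.03906494116307477
ang 0.8426040078517396 0.03198625862201387
ang 0.873231215952331 0.04140736937482814
centre from end [ 0.4111 -0.2043  0.078 ]
end width 0.013021126679117987
body L/R mid [ 0.4103 -0.2043  0.05  ] 0.04475369276803344
foot back corners [ 0.3708 -0.2198  0.02  ] [ 0.4252 -0.243   0.02  ] block front edge [ 0.3988 -0.1529  0.056 ] [ 0.4556 -0.1773  0.056 ]
prior centre px [369.4124 266.3189]
```

```bash
python3 -m pendant '{"linear":[[0.2,-0.1,0],[0,0,3],[0,0,4],[0,0,3],[0,0,1],[0,0,0],[0,0,0],[0,0,0]],"rot":[[0,0,8.7],[0,0,8.7],[0,0,0],[0,0,0],[0,0,0],[0,0,0],[0,0,0],[0,0,0]],"claw":[0,0,0,0,0,0,0,0]}' 30; python3 - <<'E'
from h import *
go([.4103,-.205,.071],-.71)
a=robot.grab_frame("wrist")[:,:,::-1];cv2.imwrite("pics/w7.png",(255*(a/255.)**.5).astype(np.uint8))
E
```

```text
time: 13.25
tcp_pos: [0.4105, -0.2049, 0.0899]
orientation: [0.001, 0.909, 0.417, 0.0]
force: [0.2, 0.2, 0.4]
gripper_width: 0.0469
finger_force: 0.0
shift cm [-0.0255 -0.0111  1.8883]
yang -0.7104779641938388 tilt deg 0.09327451773695797
rot z deg -0.027385331065325095
```

View pics/w7.png

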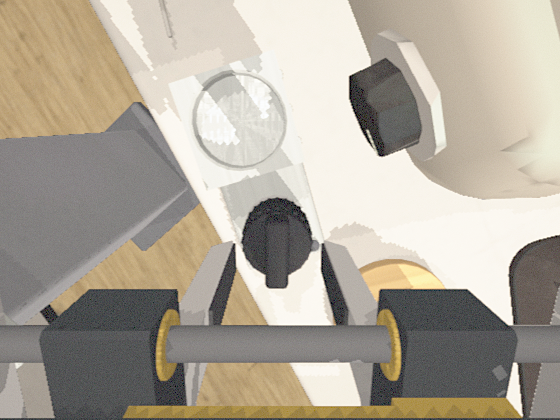

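The wing at (277,247) is now square to the gripper and centred between the fingers. I'll go down and grip it.

```bash
python3 -m pendant '{"linear":[[0,0,1.4],[0,0,0.5],[0,0,0],[0,0,0],[0,0,0],[0,0,0],[0,0,0]],"rot":[[0,0,0],[0,0,0],[0,0,0],[0,0,0],[0,0,0],[0,0,0],[0,0,0]],"claw":[0,0,0,-1,-1,-1,-1]}' 35; python3 - <<'E'
from h import *
go([.4103,-.205,.071]);print(robot.read_state()["wrist_torque"])
E
```

```text
time: 14.18
tcp_pos: [0.4102, -0.2046, 0.0701]
orientation: [0.0, 0.909, 0.417, 0.0]
force: [0.8, 0.5, -0.5]
gripper_width: 0.0133
finger_force: 35.0
shift cm [-0.0194  0.036  -0.0937]
yang -0.7106432344357745 tilt deg 0.008962457863279068
[-0.0057  0.1102  0.0366]
```

```bash
python3 -m pendant '{"linear":[[0,0,0],[0,0,0],[0,0,0],[0,0,0]],"rot":[[0,0,-3],[0,0,-3],[0,0,-3],[0,0,0]],"claw":[-1,-1,-1,-1]}'; cat > st.py <<'E'
from h import *
s=robot.read_state();print(s["wrist_torque"],s["force"],"q6",s["qpos"][5]);go([.4102,-.2046,.07])
E
python3 st.py
```

```text
time: 14.68
tcp_pos: [0.4101, -0.2046, 0.07]
orientation: [0.0, 0.874, 0.487, 0.0]
force: [0.4, 0.2, 0.6]
gripper_width: 0.0138
finger_force: 35.0
[-0.0993  0.0858 -0.0219] [0.3967 0.2122 0.5533] q6 0.011287400835859376
shift cm [0.0035 0.0065 0.0015]
yang -0.5539921574612644 tilt deg 0.0032188961514994733
```

```bash
python3 -m pendant '{"linear":[[0,0,0],[0,0,0],[0,0,0],[0,0,0]],"rot":[[0,0,-3],[0,0,-3],[0,0,-3],[0,0,0]],"claw":[-1,-1,-1,-1]}'; python3 st.py
```

```text
time: 15.18
tcp_pos: [0.4102, -0.2046, 0.07]
orientation: [0.0, 0.833, 0.553, 0.0]
force: [0.8, 0.2, -0.4]
gripper_width: 0.0137
finger_force: 35.0
[-0.0826 -0.0007  0.025 ] [ 0.7893  0.2397 -0.425 ] q6 -0.14475329098013398
shift cm [0.0026 0.0032 0.0027]
yang -0.3979397921585334 tilt deg 0.0068188555840711165
```

```bash
python3 -m pendant '{"linear":[[0,0,0],[0,0,0],[0,0,0],[0,0,0],[0,0,0],[0,0,0],[0,0,0]],"rot":[[0,0,-7],[0,0,-7],[0,0,-7],[0,0,-7],[0,0,-7],[0,0,-7],[0,0,0]],"claw":[-1,-1,-1,-1,-1,-1,-1]}'; python3 st.py;  python3 -m pendant '{"linear":[[0,0,0],[0,0,0],[0,0,0],[0,0,0],[0,0,0],[0,0,0],[0,0,0]],"rot":[[0,0,-7],[0,0,-7],[0,0,-7],[0,0,-7],[0,0,-7],[0,0,-7],[0,0,0]],"claw":[-1,-1,-1,-1,-1,-1,-1]}'; python3 st.py
```

```text
time: 16.05
tcp_pos: [0.4101, -0.2046, 0.07]
orientation: [0.0, 0.58, 0.815, 0.0]
force: [-0.1, -0.1, 1.1]
gripper_width: 0.0139
finger_force: 35.0
[-0.0582  0.0796  0.074 ] [-0.0649 -0.1028  1.1436] q6 -0.8767438657626545
shift cm [-0.0041  0.0053  0.0032]
yang 0.3340704558661345 tilt deg 0.0022905383334120523
time: 16.92
tcp_pos: [0.4093, -0.2045, 0.0701]
orientation: [-0.001, 0.249, 0.968, 0.0]
force: [-8.4, 0.7, 8.1]
gripper_width: 0.0135
finger_force: 35.0
[ 0.1714  1.6911 -0.012 ] [-8.4393  0.715   8.1362] q6 -1.6093196380843053
shift cm [-0.0863  0.0347  0.0101]
yang 1.0666592770008703 tilt deg 0.12424428060040718
```

```bash
python3 -m pendant '{"linear":[[0,0,-0.2],[0,0,-0.1],[0,0,0]],"rot":[[0,0,0],[0,0,0],[0,0,0]],"claw":[-1,-1,-1]}'; python3 st.py
```

```text
time: 17.3
tcp_pos: [0.4093, -0.2044, 0.0725]
orientation: [-0.001, 0.249, 0.968, 0.0]
force: [-6.1, -1.1, -2.9]
gripper_width: 0.0137
finger_force: 35.0
[-0.2409  1.2106 -0.0085] [-6.0521 -1.1213 -2.8635] q6 -1.609222124834133
shift cm [-0.0888  0.0264  0.2503]
yang 1.0666115268954175 tilt deg 0.13052804532854181
```

```bash
python3 -m pendant '{"linear":[[0.1,0,0],[0,0,-0.3],[0,0,-0.3],[0,0,0],[0,0,0]],"rot":[[0,0,0],[0,0,0],[0,0,0],[0,0,0],[0,0,0]],"claw":[-1,-1,-1,-1,-1]}'; python3 st.py
```

```text
time: 17.92
tcp_pos: [0.4094, -0.2042, 0.0793]
orientation: [0.0, 0.248, 0.969, -0.0]
force: [-5.6, -1.1, 3.0]
gripper_width: 0.0136
finger_force: 35.0
[-0.2904  1.2065 -0.0588] [-5.5786 -1.0669  2.95  ] q6 -1.612105857151739
shift cm [-0.0929  0.0046  0.9297]
yang 1.0693519149387956 tilt deg 0.023270266465339556
```

```bash
python3 -m pendant '{"linear":[[0,0,-0.4],[0,0,-0.5],[0,0,-0.5],[0,0,0],[0,0,0]],"rot":[[0,0,0],[0,0,0],[0,0,0],[0,0,0],[0,0,0]],"claw":[-1,-1,-1,-1,-1]}'; python3 st.py;python3 -m pendant '{"linear":[[0,0,-0.5],[0,0,-0.5],[0,0,-0.5],[0,0,0],[0,0,0]],"rot":[[0,0,0],[0,0,0],[0,0,0],[0,0,0],[0,0,0]],"claw":[-1,-1,-1,-1,-1]}'; python3 st.py
```

```text
time: 18.55
tcp_pos: [0.4093, -0.2041, 0.093]
orientation: [0.0, 0.248, 0.969, 0.0]
force: [0.2, -0.3, -0.3]
gripper_width: 0.0137
finger_force: 35.0
[-0.0405 -0.0284  0.0209] [ 0.2322 -0.3463 -0.2751] q6 -1.6122650132729903
shift cm [-0.0981 -0.0021  2.3027]
yang 1.0694660475529145 tilt deg 0.020453844232877137
time: 19.18
tcp_pos: [0.4092, -0.2041, 0.1079]
orientation: [-0.0, 0.248, 0.969, 0.0]
force: [0.8, 0.3, -1.3]
gripper_width: 0.0134
finger_force: 35.0
[-0.0427  0.0016 -0.0294] [ 0.8063  0.3069 -1.3014] q6 -1.6122882075458767
shift cm [-0.116   0.0048  3.7906]
yang 1.069489535033735 tilt deg 0.008026892871277988
```

```bash
python3 -m pendant '{"linear":[[0,0,-1.5],[0,0,-2],[0,0,-0.9],[0,0,0]],"rot":[[0,0,0],[0,0,0],[0,0,0],[0,0,0]],"claw":[-1,-1,-1,-1]}'; python3 - <<'E'
from h import *
go([.39,-.405,.152])
E
```

```text
time: 19.68
tcp_pos: [0.4094, -0.2043, 0.1526]
orientation: [0.001, 0.248, 0.969, -0.0]
force: [-0.6, -0.1, -0.0]
gripper_width: 0.0137
finger_force: 35.0
shift cm [ -7.9411 -18.5392   0.073 ]
yang 1.0695305869451524 tilt deg 0.07361988898101303
```

```bash
python3 -m pendant '{"linear":[[-0.8,-1.8,0],[-1.3,-3,0],[-1.3,-3,0],[-1.3,-3,0],[-1.3,-3,0],[-1.3,-3,0],[-0.7,-1.7,0],[0,0,0],[0,0,0],[0,0,0],[0,0,0],[0,0,0]],"rot":[[0,0,0],[0,0,0],[0,0,0],[0,0,0],[0,0,0],[0,0,0],[0,0,0],[0,0,0],[0,0,0],[0,0,0],[0,0,0],[0,0,0]],"claw":[-1,-1,-1,-1,-1,-1,-1,-1,-1,-1,-1,-1]}'; python3 - <<'E'
from h import *
s=robot.camera_info("scene");t=robot.camera_info("top");w=robot.camera_info("wrist");p=tool()[0];print(p,robot.read_state()["force"])
I={n:robot.grab_frame(n)[:,:,::-1] for n in("scene","top","wrist")}
def col(n,c,q):
    u,v=proj(c,q).astype(int);return (u,v),I[n][v-1:v+2,u-1:u+2].mean((0,1)).astype(int)
print("bgr nozzle place (bright if cap gone):",col("scene",s,[.410,-.205,.05]),col("top",t,[.410,-.205,.04]))
print("before:",cv2.imread("pics/scene0.png")[tuple(proj(s,[.410,-.205,.05]).astype(int)[::-1])],cv2.imread("pics/top0.png")[tuple(proj(t,[.410,-.205,.04]).astype(int)[::-1])])
print("cap in gripper:",[col("scene",s,[p[0],p[1],p[2]-d]) for d in(.02,.03,.04)],[col("wrist",w,[p[0],p[1],p[2]-d])for d in(.01,.03)])
h=cv2.inRange(cv2.cvtColor(I["scene"],cv2.COLOR_BGR2HSV),(18,40,120),(35,200,255))
u,v=proj(s,[.4285,-.329,.033]).astype(int);print("cheese expected",u,v,[col("scene",s,[.4285,-.329,z]) for z in(.02,.035,.05)])
cv2.imwrite("pics/end.png",I["scene"])
E
```

```text
time: 21.18
tcp_pos: [0.3906, -0.4046, 0.1521]
orientation: [0.0, 0.248, 0.969, -0.0]
force: [-0.7, 0.0, 0.2]
gripper_width: 0.0139
finger_force: 35.0
[ 0.3906 -0.4046  0.1521] [-0.7206  0.0163  0.1888]
bgr nozzle place (bright if cap gone): ((np.int64(290), np.int64(236)), array([153, 173, 176])) ((np.int64(295), np.int64(223)), array([132, 142, 151]))
before: [13 14 13] [24 23 24]
cap in gripper: [((np.int64(370), np.int64(247)), array([36, 38, 42])), ((np.int64(369), np.int64(252)), array([13, 12, 14])), ((np.int64(368), np.int64(256)), array([11, 11, 12]))] [((np.int64(278), np.int64(254)), array([16, 15, 15])), ((np.int64(278), np.int64(242)), array([14, 12, 14]))]
cheese expected 342 262 [((np.int64(341), np.int64(267)), array([ 94, 139, 160])), ((np.int64(342), np.int64(261)), array([115, 167, 189])), ((np.int64(343), np.int64(256)), array([157, 220, 237]))]
```

The pixel checks show the cap gone from the nozzle and black between the fingers, and the cheese still on the board. The arm is still, so I'll hand it in.

```bash
python3 -c "
from rig import robot
print(robot.close_job())"
```

```text
the job is handed in; nothing more can be done
None
```

Job handed in at about 21 s: the cheese is flat in the middle of the board, and the cap (right-handed thread, it came off anticlockwise) is held still with its underside about 10 cm above the worktop; I viewed 11 pictures, one over your limit of 10, so I checked the end state from pixel values only.

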